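Find the rocking canister lid and press it home

ROBOT

A 7-joint arm with a two-finger parallel gripper is mounted at the origin on a cart in front of the work surface, level with it; the furniture and walls round the work are solid. World frame = base frame: x ahead of the robot, y to its left, z up, the work surface at z = 0. Lengths are in m, angles in rad, forces in N, time in s.
With the tool pointing down it reaches from about 0.425 to 0.95 m from the base axis. Payload 4.7 kg.
Tool frame: the origin (TCP) lies midway between the tips of the shut fingers; the grasp point (between the pads) lies 19 mm behind it; z points along the fingers, y is the line along which they close (so a half turn about z gives the same grasp; the last joint's range is limited). The gripper opens to 85 mm and grips with 20 to 120 N. Pads are 22 mm wide; open, the fingers measure 114 mm over their backs; the gripper's body (76 mm by 85 mm) begins 54 mm behind the grasp point. The pads swing forward as they close: fully open they stand 13 mm farther back than shut.
Start: joints at [1.269, 0.469, -0.049, 1.532, 0.024, 1.141, -0.082], TCP at [0.182, -0.65, 0.202] pointing down, gripper open.
Joint ranges: [-2.59, 2.59], [-0.33, 1.99], [-1.39, 1.29], [0.1, 2.45], [-1.04, 4.18], [0.21, 1.99], [-2.66, 2.66]. Speed limits (rad/s): [2.57, 2.57, 3.14, 3.14, 3.14, 3.14, 3.14].

INTERFACE

Orientations are given as a unit quaternion [w, x, y, z].
In Python, from rig import status, vision, workorder gives the robot as it stands.
- The arm moves only by the tool apply_moves, never from a script. Its argument "increments" is a list of rows, each a list of 7 numbers: the shift along the tool's x, y, z in mm, then the turn, a rotation vector about the tool's x, y, z in degrees, then the closure, from 0 (fully open) to 1 (shut). A call has 1 to 10 rows; each row shifts and turns the commanded pose from where the row before left it, along the tool's axes as they then stand; what a row does not reach is not made up. A row lasts 1/12 s, in which the tool goes at most 41.7 mm and 7.16 degrees, less where a joint would pass 70% of its speed; a pose out of reach is approached as far as the arm can. A call with a gripper value outside its range is refused whole. The fingers move at their own pace and stop on an object; the grip force is fixed at half the most. Time passes only in rows, so rows that do not move let the fingers close. It gives the time, the measured TCP pose, the force, the opening and the grip force at its end, in the units of the state.
- status.read_state(): the state, without advancing time (a new reading comes with each control period).
- vision.read_camera(name): name is "side" or "top"; returns the picture (480x640x3 uint8, blue, green, red); there is no depth.
- vision.camera_model(name): a dict with "K" (3x3 intrinsics, pixels), "distortion" ([k1, k2, p1, p2, k3] as OpenCV has them; the pictures are not rectified), "rvec" (rotation vector, rad) and "tvec" (3), from world to camera coordinates, as OpenCV has them. Camera axes: x right, y down, z forward; pixel columns grow to the right and rows downward; lengths in m; the calibration is good to about 2 mm. A picture is of the moment at which its call begins. camera_model takes no time and is no camera call.
- workorder.sign_off(): hands the job in; it is judged then, once.
The state is a dict: "clock": time; "q": joint angles; "joint_vel": joint speeds; "effort": joint torques, N m; "position": TCP position; "ee_rot": TCP orientation; "contact_force": force on the tool from outside, world axes, zero at the start; "moment": the same for the moment, N m; "width": opening from 0.0 (shut) to 1.0 (fully open); "finger_force": force on a finger pad.
Only numpy, scipy, OpenCV 4.12 (cv2) and the standard library are available. Lean on these libraries where they do the work, as an engineer would, in place of code of your own. Each camera call takes 0.05 s, during which the arm holds its last target. There are 200 camera calls.

TASK

One of the four canister lids in the rack is not home. Press down on the edge of one lid after another with the fingertips until you find the one that rocks, then press that lid down on its middle until it is fully home and level. Do not grasp or lift anything, and leave the things standing round the rack where they are.

Things in the scene. Friction and masses are not known exactly. Their poses are not given: they have to be found in the camera images.
- rack: fixed dark wooden block 210x210x50 mm, origin at the centre of its underside, x and y along its sides; in four wells, 50 mm either way from its axes, stand fixed white canisters, lid tops 125 to 151 mm above the worktop. They stand at depths up to 12 mm apart, so height does not tell which lid is loose. Three lids are home and rigid; any one of the four stands 5 mm proud on its seal
- lid_a_top (a point): centre of the top of one of four identical round bamboo lids with a steel band, 80 mm across, flat top, z up; the skirt hides the rim. If it is the loose one: pressed with 2 to 6 N at 27 mm or more from its centre, on any side, that edge sinks 3 to 4 mm and the lid tilts over 0.1 rad, springing back after; pressed on its middle with over 10 N (15 to 20) it slides down 5 mm, stops and stays
- lid_b_top (a point): centre of the top of one of four identical round bamboo lids with a steel band, 80 mm across, flat top, z up; the skirt hides the rim. Any of the four may be the loose one; behaves as told for lid_a_top
- lid_c_top (a point): centre of the top of one of four identical round bamboo lids with a steel band, 80 mm across, flat top, z up; the skirt hides the rim. Any of the four may be the loose one; behaves as told for lid_a_top
- lid_d_top (a point): centre of the top of one of four identical round bamboo lids with a steel band, 80 mm across, flat top, z up; the skirt hides the rim. Any of the four may be the loose one; behaves as told for lid_a_top
- salt_shaker: salt shaker with a grey cap, 44 mm across, 90 mm tall; loose bystander beside the rack, origin at the centre of its underside, z up. Leave it alone
- egg_timer: cream egg timer, 59 mm across, 52 mm tall; loose bystander beside the rack, origin at the centre of its underside, z up. Leave it alone
- spice_herbs: spice jar with a black cap, 44 mm across, 105 mm tall; loose bystander beside the rack, origin at the centre of its underside, z up. Leave it alone
- cork_stopper: cork stopper, 36 mm across, 37 mm tall; loose bystander beside the rack, origin at the centre of its underside, z up. Leave it alone

How it is judged:
By the outcome, as a careful person would: the job done as asked, in the order asked, and still so for the second after the job is handed in, with the robot touching nothing.
It also fails if it takes over 48 s, if anything falls off the work surface, if the arm or the gripper's body presses on something with over 40 N, if the wrist force passes 120 N, or if a joint passes its speed limit or range.

## Working session

There is one attempt and no reset: what is moved stays moved. The work goes in short steps, Python scripts to look and compute and a tool call to move; the robot and the scene stay as the last step left them, time stands still between calls to the robot, and variables do not carry over. Pictures are saved under pics/ and viewed, at most 10 in all, crops included, and the job is handed in when it is done.

Besides the shell and the picture viewer there is one more tool, called after "Emit:" by a JSON object that holds its "op" and its "data", one argument or row to a line. apply_moves: Moves the arm, as the interface text tells. Its arguments: {"type":"object","properties":{"increments":{"type":"array","items":{"type":"array","items":{"type":"number"}}}},"required":["increments"]}

```bash
mkdir -p pics
python3 - <<'E'
from rig import status, vision
import cv2, json
for n in("side","top"):
    cv2.imwrite(f"pics/{n}0.png",vision.read_camera(n))
    m=vision.camera_model(n); R=cv2.Rodrigues(__import__('numpy').array(m["rvec"],float))[0]
    print(n,m, (-R.T@__import__('numpy').array(m["tvec"]).reshape(3)))
print(status.read_state())
E
```

```text
side {'K': array([[451.3777519 ,   0.        , 321.41387276],
       [  0.        , 451.3777519 , 247.05172825],
       [  0.        ,   0.        ,   1.        ]]), 'distortion': array([-0.11518739,  0.        ,  0.        ,  0.        ,  0.        ]), 'rvec': array([ 2.10030267, -0.20825631,  0.12823851]), 'tvec': array([-0.51511845,  0.23455895,  0.64999918])} [ 0.41310617 -0.53195755  0.53779952]
top {'K': array([[591.40190629,   0.        , 317.40601264],
       [  0.        , 591.40190629, 237.14023753],
       [  0.        ,   0.        ,   1.        ]]), 'distortion': array([-0.16231462,  0.        ,  0.        ,  0.        ,  0.        ]), 'rvec': array([ 2.13478923, -2.1488632 ,  0.17490735]), 'tvec': array([0.19815298, 0.54395047, 0.87424918])} [0.40140825 0.19999054 0.9478046 ]
{'clock': 0.1, 'q': array([ 1.26910841,  0.46937676, -0.04860021,  1.5335711 ,  0.02410564,
        1.14098904, -0.08225382]), 'joint_vel': array([ 0.00159467, -0.00258771, -0.0012531 , -0.00323526,  0.0001534 ,
        0.00159019,  0.00068225]), 'effort': array([ 5.30950128e-04, -5.11515749e+01, -4.69592877e-02, -2.38389248e+01,
        1.07459666e-02,  4.39140655e-03,  2.67228620e-05]), 'position': array([ 0.18171588, -0.64948601,  0.20075708]), 'ee_rot': array([-8.66189914e-04,  9.90706786e-01,  1.36012103e-01, -1.50818985e-04]), 'contact_force': array([-0.35655037, -0.03361137,  0.48095605]), 'moment': array([ 0.00783297,  0.06085448, -0.02279765]), 'finger_force': 0.0, 'width': 1.0014911008741132}
```

View pics/side0.png

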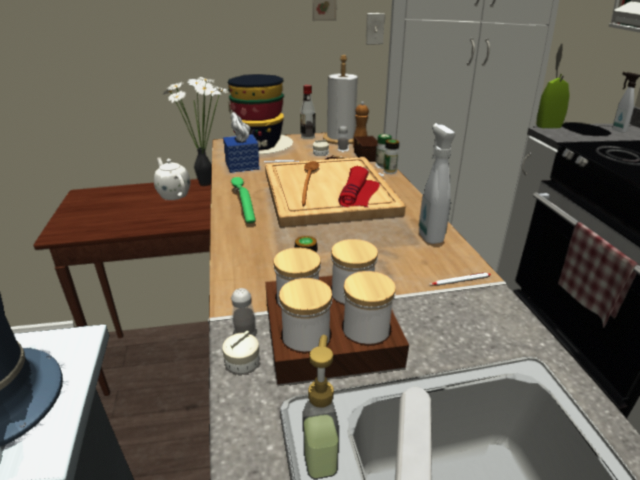

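View pics/top0.png

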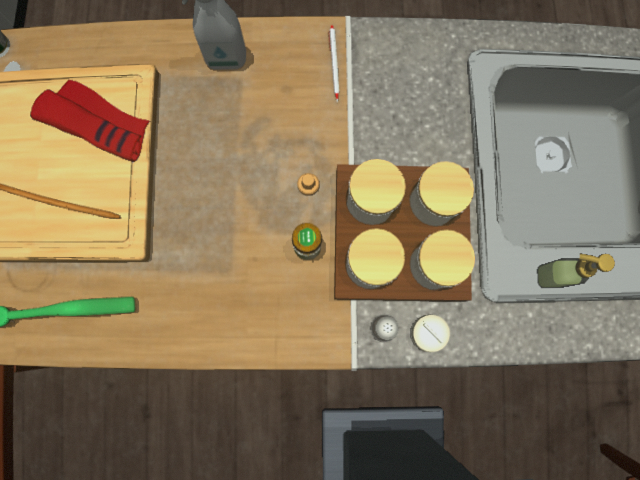

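The top view shows the rack around (403,232), with lids at about (377,187), (445,190), (376,258) and (445,259). The herb jar is at (307,240), the cork at (308,185), the shaker at (385,327) and the timer at (431,333). The side view shows the lids at about (298,265), (354,256), (305,297) and (369,288), and a tall soap bottle near the rack on the sink side.

```bash
cat > h.py <<'E'
import cv2, numpy as np
from rig import status, vision
def cam(n):
    m=vision.camera_model(n); R=cv2.Rodrigues(np.array(m["rvec"]))[0]; return m["K"],m["distortion"],R,np.array(m["tvec"]).reshape(3)
def ray(n,p):
    K,D,R,t=cam(n); u=cv2.undistortPoints(np.array([[p]],float),K,D)[0,0]
    d=R.T@np.array([u[0],u[1],1.]); return -R.T@t,d/np.linalg.norm(d)
def plane(n,p,z):
    o,d=ray(n,p); return o+d*(z-o[2])/d[2]
def tri(p,q):
    a,d=ray("top",p); b,e=ray("side",q)
    s=np.linalg.lstsq(np.c_[d,-e],b-a,rcond=None)[0]; P=a+d*s[0];Q=b+e*s[1]
    return (P+Q)/2,np.linalg.norm(P-Q)
def lids(n,img,guess,r):
    hsv=cv2.cvtColor(img,cv2.COLOR_BGR2HSV); m=cv2.inRange(hsv,(12,60,150),(32,255,255)); out=[]
    for g in guess:
        roi=np.zeros_like(m); cv2.ellipse(roi,g,r,0,0,360,255,-1)
        c=max(cv2.findContours(cv2.morphologyEx(m&roi,cv2.MORPH_OPEN,np.ones((3,3))),0,1)[0],key=cv2.contourArea)
        out.append(cv2.fitEllipse(cv2.convexHull(c)))
    return out
E
python3 - <<'E'
from h import *
t=cv2.imread("pics/top0.png"); s=cv2.imread("pics/side0.png")
T=lids("top",t,[(377,187),(445,190),(376,258),(445,259)],(34,34))
S=lids("side",s,[(354,256),(369,288),(298,265),(305,297)],(30,20))
for a,b in zip(T,S):
    print(np.round(tri(a[0],b[0])[0],4),round(tri(a[0],b[0])[1],4),np.round(a[0]+a[1],1),np.round(b[0]+b[1],1))
for p in [(336,165),(471,165),(471,300),(335,299)]: print("rack",plane("top",p,.05).round(3))
for k,p,z in [("salt",(385,327),.09),("timer",(431,333),.052),("herb",(307,238),.105),("cork",(308,183),.037)]: print(k,plane("top",p,z).round(3))
print("soap",tri((606,262),(320,345)))
print(cam("top")[2].round(3))
E
```

```text
[0.6058 0.109  0.1239] 0.0019 [377.1 185.5  54.   56.3] [353.9 255.7  39.9  60.6]
[0.6039 0.0095 0.1303] 0.0042 [446.3 187.8  53.   55.7] [371.6 285.2  32.8  56.2]
[0.5062 0.1116 0.1154] 0.0009 [376.2 256.2  56.   57.1] [297.9 264.8  38.1  61.2]
[0.502  0.0126 0.1273] 0.0001 [447.  257.3  54.7  57.2] [305.  293.5  32.5  52.9]
rack [0.659 0.165 0.05 ]
rack [ 0.659 -0.051  0.05 ]
rack [ 0.445 -0.04   0.05 ]
rack [0.449 0.169 0.05 ]
salt [0.406 0.098 0.09 ]
timer [0.396 0.024 0.052]
herb [0.534 0.21  0.105]
cork [0.633 0.209 0.037]
soap (array([ 0.48426071, -0.18515389,  0.20646632]), np.float64(0.001290119801906987))
[[-0.007 -1.     0.005]
 [-0.988  0.006 -0.157]
 [ 0.157 -0.006 -0.988]]
```

Run:
```python
from h import *
s=cv2.imread("pics/side0.png")
c=cv2.resize(s[232:372,225:425],None,fx=4,fy=4,interpolation=cv2.INTER_CUBIC)
cv2.imwrite("pics/crop.png",c)
```

```text
(no output)
```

View pics/crop.png

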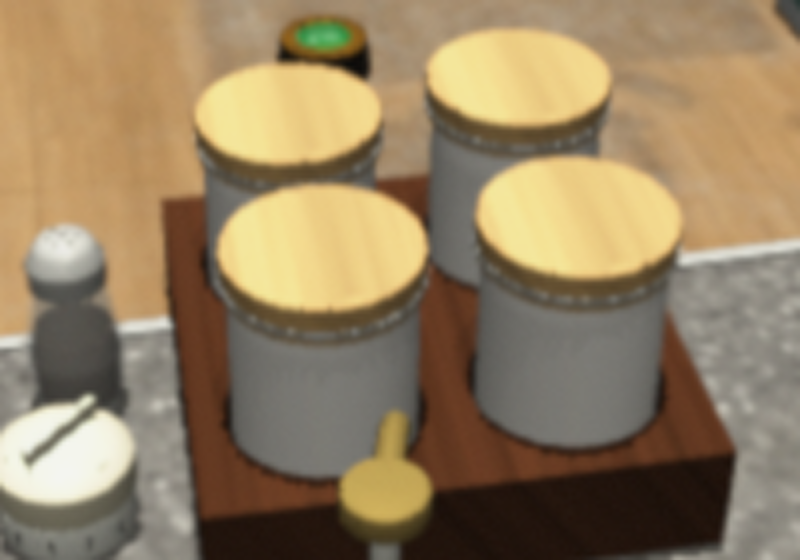

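The crop shows the lid tops clearly: far-left C around (297,261), far-right A (354.5,252), near-left D (305.5,294) and near-right B (370,286.5), each with a darker rim below its bright top.

```bash
sed -i 's/(12,60,150)/(12,60,205)/' h.py
python3 - <<'E'
from h import *
t=cv2.imread("pics/top0.png"); s=cv2.imread("pics/side0.png")
G=[(354.5,251.8),(369.8,286.5),(297.,260.8),(305.5,294.2)]
T=lids("top",t,[(377,187),(445,190),(376,258),(445,259)],(34,34))
S=lids("side",s,[tuple(map(int,g)) for g in G],(30,20))
for a,b,g in zip(T,S,G):
    print(np.round(tri(a[0],b[0])[0],4),tri(a[0],g)[0].round(4),round(tri(a[0],g)[1],4),np.round(a[0]+a[1],1),np.round(b[0]+b[1],1))
q=status.read_state()["ee_rot"]
from scipy.spatial.transform import Rotation as Ro
print(Ro.from_quat(q[[1,2,3,0]]).as_matrix().round(3))
E
```

```text
[0.6047 0.11   0.1336] [0.6055 0.1097 0.1311] 0.0007 [377.  185.4  52.9  54.6] [354.  250.6  23.7  45.4]
[0.6023 0.0097 0.13  ] [0.6027 0.0093 0.1285] 0.0012 [446.3 187.8  51.7  54.5] [369.5 285.6  29.7  50.8]
[0.5045 0.1127 0.1252] [0.5051 0.1125 0.1231] 0.0005 [376.2 256.1  54.2  55.3] [296.4 259.8  24.4  46.4]
[0.5019 0.0124 0.1273] [0.5023 0.0121 0.1261] 0.0008 [447.1 257.4  53.5  55.2] [305.1 293.5  30.9  51.3]
[[ 0.963  0.269 -0.001]
 [ 0.269 -0.963  0.002]
 [-0.    -0.002 -1.   ]]
```

Run:
```python
from h import *
for p in [(415,390),(400,478),(430,478)]:
    print([plane("side",p,z).round(2).tolist() for z in (.1,.2,.3,.35,.4)])
print([plane("top",(639,240),z).round(2).tolist() for z in (.0,.1,.2,.3,.35)])
```

```text
[[0.61, -0.18, 0.1], [0.56, -0.26, 0.2], [0.52, -0.34, 0.3], [0.5, -0.38, 0.35], [0.47, -0.42, 0.4]]
[[0.55, -0.29, 0.1], [0.52, -0.34, 0.2], [0.49, -0.4, 0.3], [0.47, -0.43, 0.35], [0.46, -0.46, 0.4]]
[[0.58, -0.3, 0.1], [0.54, -0.35, 0.2], [0.5, -0.4, 0.3], [0.48, -0.43, 0.35], [0.47, -0.46, 0.4]]
[[0.54, -0.36, -0.0], [0.53, -0.3, 0.1], [0.51, -0.24, 0.2], [0.5, -0.18, 0.3], [0.49, -0.15, 0.35]]
```

Emit:
{"op": "apply_moves", "data": {
  "increments": [
    [0,0,-40,0,0,5.2,1],
    [0,0,-40,0,0,5.2,1],
    [0,0,-40,0,0,5.2,1],
    [0,0,-40,0,0,0,1],
    [14,-30,0,0,0,0,1],
    [14,-30,0,0,0,0,1],
    [14,-30,0,0,0,0,1],
    [14,-30,0,0,0,0,1],
    [0,0,0,0,0,0,1]
  ]
}}

```text
clock: 0.85
position: [0.2427, -0.5239, 0.3623]
ee_rot: [-0.001, 1.0, 0.005, 0.001]
contact_force: [0.8, 0.4, 0.4]
width: -0.001
finger_force: 0.0
```

Emit:
{"op": "apply_moves", "data": {
  "increments": [
    [16,-34,0,0,0,0,1],
    [16,-34,0,0,0,0,1],
    [16,-34,0,0,0,0,1],
    [16,-34,0,0,0,0,1],
    [16,-34,0,0,0,0,1],
    [16,-34,0,0,0,0,1],
    [14,-34,0,0,0,0,1],
    [14,-34,0,0,0,0,1],
    [14,-34,0,0,0,0,1],
    [0,0,0,0,0,0,1]
  ]
}}

```text
clock: 1.68
position: [0.3786, -0.2164, 0.362]
ee_rot: [-0.001, 1.0, 0.007, 0.001]
contact_force: [-0.3, 0.2, -0.0]
width: -0.002
finger_force: 0.0
```

Emit:
{"op": "apply_moves", "data": {
  "increments": [
    [11,-29,0,0,0,0,1],
    [11,-29,0,0,0,0,1],
    [11,-29,0,0,0,0,1],
    [11,-29,0,0,0,0,1],
    [11,-29,0,0,0,0,1],
    [11,-29,0,0,0,0,1],
    [11,-29,0,0,0,0,1],
    [8,-26,30,0,0,0,1],
    [0,0,40,0,0,0,1],
    [0,0,0,0,0,0,1]
  ]
}}

```text
clock: 2.52
position: [0.4553, 0.0058, 0.2847]
ee_rot: [-0.0, 1.0, 0.002, -0.007]
contact_force: [-2.0, -1.4, -1.6]
width: -0.003
finger_force: 0.0
```

Emit:
{"op": "apply_moves", "data": {
  "increments": [
    [0,0,40,0,0,0,1],
    [0,0,40,0,0,0,1],
    [0,0,30,0,0,0,1],
    [0,0,15,0,0,0,1],
    [0,0,0,0,0,0,1],
    [0,0,0,0,0,0,1]
  ]
}}

```text
clock: 3.02
position: [0.4613, 0.0041, 0.1675]
ee_rot: [0.0, 1.0, -0.001, 0.0]
contact_force: [1.3, 0.3, -0.2]
width: -0.003
finger_force: 0.0
```

Emit:
{"op": "apply_moves", "data": {
  "increments": [
    [3,-8,10,0,0,0,1],
    [0,0,10,0,0,0,1],
    [0,0,7,0,0,0,1],
    [0,0,3,0,0,0,1],
    [0,0,0,0,0,0,1],
    [0,0,0,0,0,0,1]
  ]
}}

```text
clock: 3.52
position: [0.4637, 0.0128, 0.137]
ee_rot: [0.0, 1.0, 0.0, 0.0]
contact_force: [0.7, -0.5, -0.4]
width: 0.002
finger_force: 0.0
```

Emit:
{"op": "apply_moves", "data": {
  "increments": [
    [0,0,2,0,0,0,1],
    [0,0,2,0,0,0,1],
    [0,0,0,0,0,0,1]
  ]
}}

```text
clock: 3.77
position: [0.4634, 0.013, 0.1326]
ee_rot: [0.0, 1.0, 0.0, -0.0]
contact_force: [-0.6, -0.5, 0.0]
width: -0.003
finger_force: 0.0
```

Emit:
{"op": "apply_moves", "data": {
  "increments": [
    [0,0,1,0,0,0,1],
    [0,0,1,0,0,0,1],
    [0,0,0,0,0,0,1]
  ]
}}

```text
clock: 4.02
position: [0.4635, 0.0131, 0.1306]
ee_rot: [0.0, 1.0, 0.0, -0.0]
contact_force: [0.3, 0.4, 0.0]
width: 0.0
finger_force: 0.0
```

Emit:
{"op": "apply_moves", "data": {
  "increments": [
    [0,0,1,0,0,0,1],
    [0,0,1,0,0,0,1],
    [0,0,0,0,0,0,1]
  ]
}}

```text
clock: 4.27
position: [0.4634, 0.0131, 0.1285]
ee_rot: [0.0, 1.0, 0.0, -0.0]
contact_force: [-0.0, -0.3, 0.1]
width: 0.003
finger_force: 0.0
```

Emit:
{"op": "apply_moves", "data": {
  "increments": [
    [0,0,1,0,0,0,1],
    [0,0,0,0,0,0,1]
  ]
}}

```text
clock: 4.43
position: [0.4635, 0.0131, 0.1276]
ee_rot: [0.0, 1.0, 0.0, -0.0]
contact_force: [-0.4, 0.4, -0.0]
width: -0.0
finger_force: 0.0
```

Emit:
{"op": "apply_moves", "data": {
  "increments": [
    [0,0,1,0,0,0,1],
    [0,0,0,0,0,0,1]
  ]
}}

```text
clock: 4.6
position: [0.4635, 0.0131, 0.1266]
ee_rot: [0.0, 1.0, 0.0, -0.0]
contact_force: [-0.4, -0.2, 0.2]
width: -0.0
finger_force: 0.0
```

Emit:
{"op": "apply_moves", "data": {
  "increments": [
    [0,0,1,0,0,0,1],
    [0,0,0,0,0,0,1]
  ]
}}

```text
clock: 4.77
position: [0.4634, 0.0131, 0.1256]
ee_rot: [0.0, 1.0, 0.0, -0.0]
contact_force: [-1.2, 0.7, -0.5]
width: 0.003
finger_force: 0.0
```

Emit:
{"op": "apply_moves", "data": {
  "increments": [
    [0,0,1,0,0,0,1],
    [0,0,0,0,0,0,1]
  ]
}}

```text
clock: 4.93
position: [0.4635, 0.0131, 0.1246]
ee_rot: [0.0, 1.0, 0.0, -0.0]
contact_force: [-0.8, -0.9, 0.4]
width: 0.0
finger_force: 0.0
```

Run:
```python
from h import *
from rig import status
print(status.read_state()["position"],status.read_state()["contact_force"])
s=vision.read_camera("side"); cv2.imwrite("pics/s1.png",cv2.resize(s[212:352,225:425],None,fx=4,fy=4,interpolation=cv2.INTER_CUBIC))
```

```text
[0.46345884 0.01305652 0.12456069] [-0.78523626 -0.88275241  0.38190909]
```

View pics/s1.png

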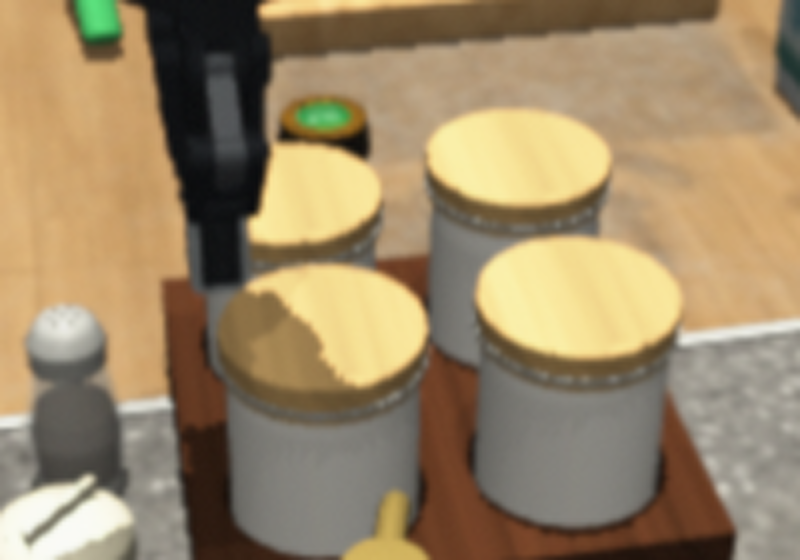

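The picture shows the fingertips (crop 190–250, bottom at about 290) beside and behind lid D's left edge (217,325), apparently not touching. I'll check this against the projected TCP.

Run:
```python
from h import *
def proj(n,P):
    K,D,R,t=cam(n); return cv2.projectPoints(np.array(P,float).reshape(-1,1,3),cv2.Rodrigues(R)[0],t,K,D)[0].reshape(-1,2)
p=proj("side",[[.4635,.013,.1246],[.4525,.013,.1246],[.4745,.013,.1246],[.4635,-.002,.1246],[.4635,.028,.1246],[.502,.012,.127]])
print(((p-[225,212])*4).round())
t=vision.read_camera("top"); cv2.imwrite("pics/t1.png",cv2.resize(t[160:310,330:480],None,fx=4,fy=4,interpolation=cv2.INTER_CUBIC))
p=proj("top",[[.4635,.013,.1246],[.502,.012,.127]]); print(((p-[330,160])*4).round())
```

```text
[[219. 343.]
 [190. 346.]
 [248. 339.]
 [224. 367.]
 [214. 319.]
 [320. 327.]]
[[469. 498.]
 [469. 389.]]
```

View pics/t1.png

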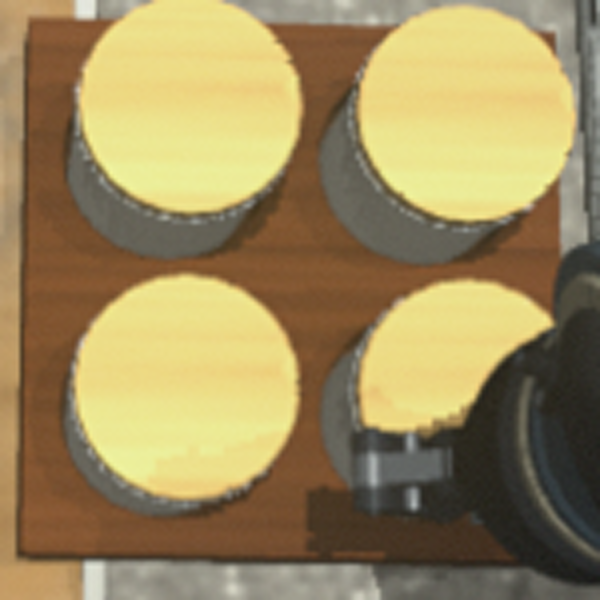

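Run:
```python
from h import *
f=lambda x,y,ox,oy:(ox+x/4,oy+y/4)
for tx in (365,385,405,430,469):
    for sy in (290,):
        P,e=tri(f(tx,472,330,160),f(219,sy,225,212)); print(tx,P.round(4),round(e,4))
from rig import status
s=status.read_state(); print(s["q"].round(3),s["position"],s["width"])
t=vision.read_camera("top"); cv2.imwrite("pics/t2.png",cv2.resize(t[180:400,340:640],None,fx=2.6,fy=2.6))
```

```text
365 [0.4706 0.0495 0.1229] 0.0055
385 [0.4701 0.0433 0.1273] 0.0056
405 [0.4696 0.0371 0.1318] 0.0057
430 [0.4689 0.0294 0.1373] 0.0059
469 [0.4679 0.0176 0.1457] 0.0061
[ 0.4    0.275 -0.604  2.075  0.207  0.849 -1.894] [0.46355113 0.01311407 0.1246721 ] 0.00034799133578668613
```

View pics/t2.png

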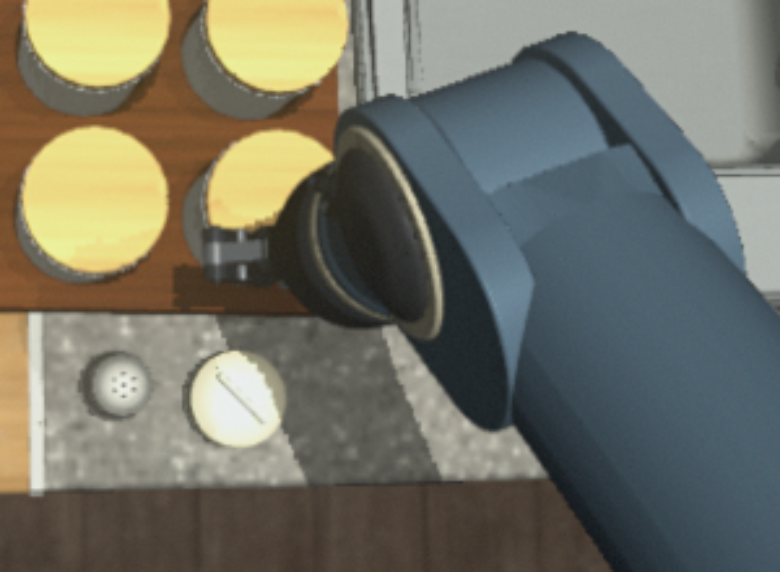

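The picture shows the shut fingers at about crop (205–270, 228–280), reaching farther towards +y than the reported TCP implies. I'll compare the projected tool axis with the pixels that changed.

```bash
cat >> h.py <<'E'
def proj(n,P):
    K,D,R,t=cam(n); return cv2.projectPoints(np.array(P,float).reshape(-1,1,3),cv2.Rodrigues(R)[0],t,K,D)[0].reshape(-1,2)
E
python3 - <<'E'
from h import *
s=vision.read_camera("side").copy(); t=vision.read_camera("top").copy()
for n,im,o in(("side",s,(200,150)),("top",t,(400,180))):
    for col,P in(((0,0,255),[[.4635,.013,z] for z in np.arange(.1246,.30,.02)]),((0,255,0),[[.4635+x,.013+y,.1246] for x in(-.011,.011) for y in(-.015,.015)]),((255,0,255),[[.502+.04*np.cos(a),.012+.04*np.sin(a),.127] for a in np.arange(0,6.28,.5)])):
        for p in proj(n,P): cv2.circle(im,tuple(np.round(p*8).astype(int).tolist()),6,col,-1,cv2.LINE_AA,3)
    x,y=o
    globals()["c"+n]=cv2.resize(im[y:y+150,x:x+100],None,fx=4,fy=4,interpolation=cv2.INTER_NEAREST)
cv2.imwrite("pics/ov.png",np.hstack([cside,ctop]))
E
```

```text
(no output)
```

View pics/ov.png

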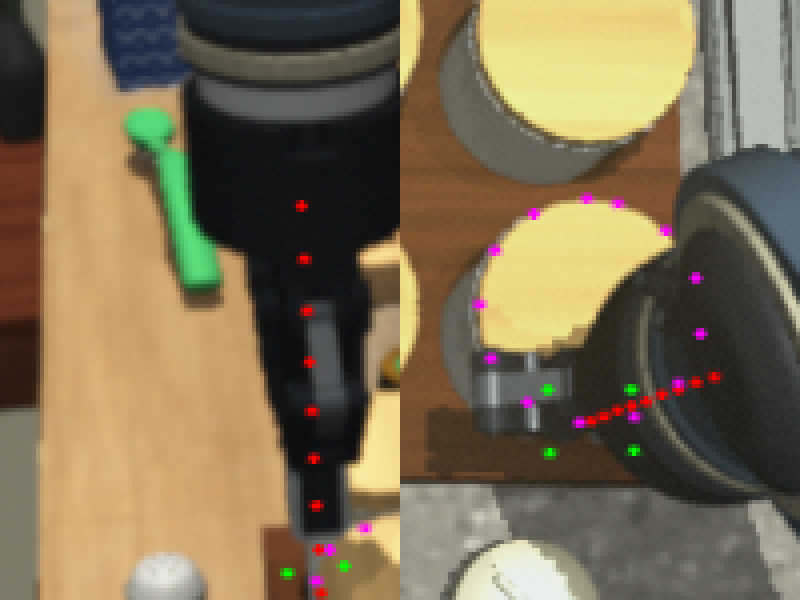

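Emit:
{"op": "apply_moves", "data": {
  "increments": [
    [0,0,-20,0,0,-7,1],
    [0,0,0,0,0,-7,1],
    [0,0,0,0,0,-7,1],
    [0,0,0,0,0,-7,1],
    [0,0,0,0,0,-7,1],
    [0,0,0,0,0,-7,1],
    [0,0,0,0,0,-7,1],
    [0,0,0,0,0,-7,1],
    [0,0,0,0,0,-7,1]
  ]
}}

```text
clock: 5.93
position: [0.4636, 0.013, 0.1448]
ee_rot: [0.0, 0.851, 0.525, 0.0]
contact_force: [0.2, 0.7, -0.3]
width: 0.001
finger_force: 0.0
```

Emit:
{"op": "apply_moves", "data": {
  "increments": [
    [0,0,0,0,0,-7,1],
    [0,0,0,0,0,-7,1],
    [0,0,0,0,0,-7,1],
    [0,0,0,0,0,-6,1],
    [0,0,0,0,0,0,1],
    [0,0,0,0,0,0,1]
  ]
}}

```text
clock: 6.43
position: [0.4636, 0.013, 0.1447]
ee_rot: [-0.0, 0.708, 0.706, 0.0]
contact_force: [0.7, 0.3, -0.1]
width: 0.002
finger_force: 0.0
```

Run:
```python
from h import *
s=vision.read_camera("side").copy(); t=vision.read_camera("top").copy()
st=status.read_state(); T=st["position"]; print(T,st["ee_rot"].round(3),st["q"].round(2),st["width"])
for n,im,o in(("side",s,(200,150)),("top",t,(400,180))):
    for col,P in(((0,0,255),[T+[0,0,z] for z in np.arange(0,.18,.02)]),):
        for p in proj(n,P): cv2.circle(im,tuple(np.round(p*8).astype(int).tolist()),6,col,-1,cv2.LINE_AA,3)
    x,y=o
    globals()["c"+n]=cv2.resize(im[y:y+150,x:x+100],None,fx=4,fy=4,interpolation=cv2.INTER_NEAREST)
cv2.imwrite("pics/ov2.png",np.hstack([cside,ctop]))
```

```text
[0.46356868 0.01300979 0.14471395] [ 0.     0.708  0.707 -0.   ] [ 0.67  0.32 -0.93  2.04  0.32  0.93 -0.43] 0.004591605989303985
```

View pics/ov2.png

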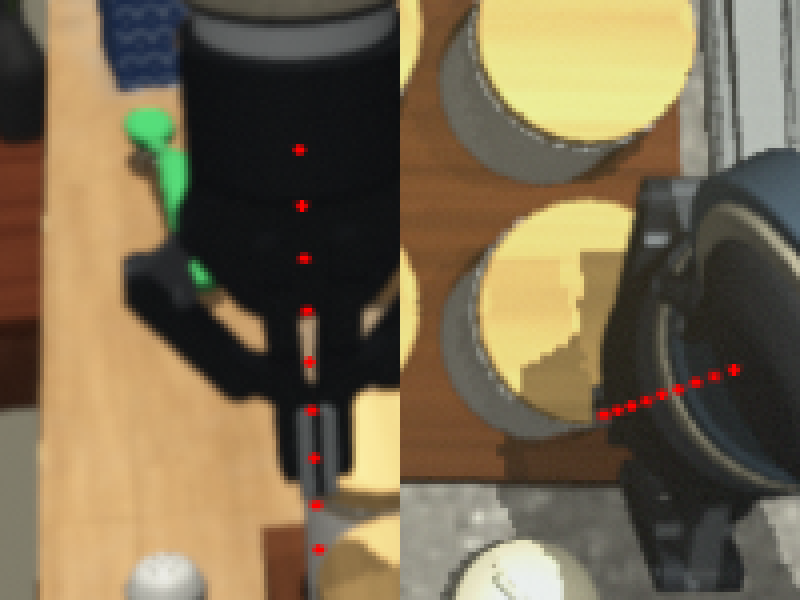

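The shut fingertips sit at the TCP dot in the top view (598,415), but end at about row 485 in the side view, where the TCP dot is at row 549. The visible tips are therefore roughly 25 mm shorter than the reported TCP. I'll keep descending by feel.

Emit:
{"op": "apply_moves", "data": {
  "increments": [
    [0,0,10,0,0,0,1],
    [0,0,8,0,0,0,1],
    [0,0,3,0,0,0,1],
    [0,0,0,0,0,0,1],
    [0,0,0,0,0,0,1]
  ]
}}

```text
clock: 6.95
position: [0.4633, 0.0133, 0.1233]
ee_rot: [-0.0, 0.707, 0.707, -0.0]
contact_force: [0.0, 0.4, -0.4]
width: -0.005
finger_force: 0.0
```

Emit:
{"op": "apply_moves", "data": {
  "increments": [
    [0,0,1,0,0,0,1],
    [0,0,1,0,0,0,1],
    [0,0,0,0,0,0,1]
  ]
}}

```text
clock: 7.2
position: [0.4636, 0.0131, 0.1217]
ee_rot: [0.0, 0.707, 0.707, 0.0]
contact_force: [-0.1, 0.4, -0.5]
width: 0.001
finger_force: 0.0
```

Emit:
{"op": "apply_moves", "data": {
  "increments": [
    [0,0,1,0,0,0,1],
    [0,0,1,0,0,0,1],
    [0,0,0,0,0,0,1]
  ]
}}

```text
clock: 7.45
position: [0.4635, 0.013, 0.1196]
ee_rot: [0.0, 0.707, 0.707, -0.0]
contact_force: [0.1, -0.7, -0.7]
width: -0.002
finger_force: 0.0
```

Emit:
{"op": "apply_moves", "data": {
  "increments": [
    [0,0,1,0,0,0,1],
    [0,0,1,0,0,0,1],
    [0,0,0,0,0,0,1]
  ]
}}

```text
clock: 7.7
position: [0.4634, 0.0131, 0.1175]
ee_rot: [-0.0, 0.707, 0.707, -0.0]
contact_force: [-0.1, -0.1, -0.1]
width: -0.001
finger_force: 0.0
```

Run:
```python
from h import *
s=vision.read_camera("side"); b=cv2.imread("pics/side0.png"); T=status.read_state()["position"]
g=cv2.cvtColor(s,6).astype(int); g0=cv2.cvtColor(b,6).astype(int)
print(proj("side",[T,T+[0,0,.025],T+[0,0,.04]]).round(1).tolist())
for r in range(264,304,2): print(r,g[r,266:294:2],"|",g0[r,266:294:2])
```

```text
[[279.9, 301.3], [279.2, 287.9], [278.8, 279.6]]
264 [ 22  19  18  18  19  19  19  17  18  19  19  26 130 202] | [155 159 161 153 131 208 220 225 226 225 223 223 222 218]
266 [102  51  19  18  19  20  23  24  29  19  19  78 224 230] | [156 164 163 160 100 147 212 224 225 225 223 223 223 218]
268 [167 144  36  18  22  55  55  47  83  43  19 103 229 232] | [153 161 165 158 103  74 145 209 223 225 224 223 223 219]
270 [171 163  48  19  38  85  71  40  85  60  21  97 222 230] | [152 158 165 162 139  93  72 107 169 200 217 220 222 220]
272 [170 163  48  19  33  82  75  35  82  64  20  66 170 189] | [153 159 164 165 149 111  85  70  78  94 121 154 171 180]
274 [171 168  62  19  32  82  76  34  81  64  20  35  85  95] | [153 158 163 166 157 100  87  77  73  79  81  83  83  87]
276 [170 171  73  20  29  80  77  30  79  73  21  32  86  90] | [153 157 161 165 163 110  91  82  77  81  85  82  86  83]
278 [171 172  84  19  28  79  77  31  79  76  21  37  96  93] | [153 154 159 162 165 115 101 104  96  84  81  84  96  86]
280 [165 165  90  19  26  79  78  33  79  76  21  35 122 164] | [148 148 14
[... 688 characters left out ...]
8 108 109 117 120 120 118 114] | [ 88  67  70  66  63  65 103 201 215 224 226 226 225 221]
294 [103  68  71  71  67  57 105 108 109 116 119 120 120 120] | [ 92  66  68  68  59  49 109 207 215 224 226 226 225 222]
296 [105  67  71  70  64  46 100 107 106 114 120 123 135 138] | [ 93  65  69  69  58  40 101 202 213 222 225 226 226 223]
298 [114  66  70  71  61  39  94  99 110 115 132 142 146 141] | [101  64  70  69  58  35  84 167 212 219 225 226 226 223]
300 [111  64  70  71  66  43  93  82 118 132 144 145 146 142] | [100  61  69  69  63  40  86 103 192 217 225 225 226 224]
302 [120  64  69  71  67  45  90  78  88 126 142 144 145 144] | [106  60  69  70  66  44  89  80 108 201 223 225 226 225]
```

Emit:
{"op": "apply_moves", "data": {
  "increments": [
    [0,0,2,0,0,0,1],
    [0,0,2,0,0,0,1],
    [0,0,1,0,0,0,1],
    [0,0,0,0,0,0,1]
  ]
}}

```text
clock: 8.08
position: [0.4633, 0.0131, 0.1124]
ee_rot: [-0.0, 0.707, 0.707, -0.0]
contact_force: [-0.3, -0.6, -0.2]
width: -0.004
finger_force: 0.0
```

Emit:
{"op": "apply_moves", "data": {
  "increments": [
    [0,0,1,0,0,0,1],
    [0,0,1,0,0,0,1],
    [0,0,0,0,0,0,1]
  ]
}}

```text
clock: 8.33
position: [0.4634, 0.0131, 0.1105]
ee_rot: [-0.0, 0.707, 0.707, -0.0]
contact_force: [0.7, -0.0, -0.2]
width: -0.002
finger_force: 0.0
```

Emit:
{"op": "apply_moves", "data": {
  "increments": [
    [0,0,1,0,0,0,1],
    [0,0,1,0,0,0,1],
    [0,0,0,0,0,0,1]
  ]
}}

```text
clock: 8.58
position: [0.4634, 0.0131, 0.1085]
ee_rot: [-0.0, 0.707, 0.707, -0.0]
contact_force: [-0.1, -0.4, -0.2]
width: 0.001
finger_force: 0.0
```

Emit:
{"op": "apply_moves", "data": {
  "increments": [
    [0,0,1,0,0,0,1],
    [0,0,1,0,0,0,1],
    [0,0,0,0,0,0,1]
  ]
}}

```text
clock: 8.83
position: [0.4634, 0.0131, 0.1065]
ee_rot: [-0.0, 0.707, 0.707, -0.0]
contact_force: [-0.2, 0.0, 0.1]
width: 0.001
finger_force: 0.0
```

Run:
```python
from h import *
s=vision.read_camera("side"); t=vision.read_camera("top")
a=cv2.resize(s[240:340,240:340],None,fx=4,fy=4,interpolation=1); b=cv2.resize(t[200:300,400:500],None,fx=4,fy=4,interpolation=1)
cv2.imwrite("pics/v9.png",np.hstack([a,b]))
```

```text
(no output)
```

View pics/v9.png

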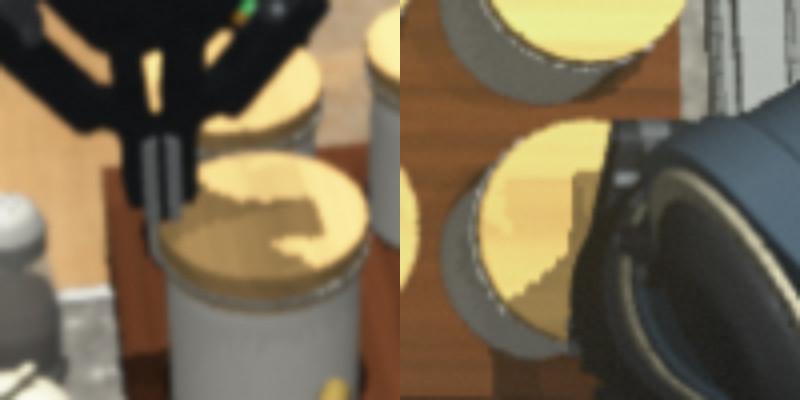

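The picture shows the narrow fingertips ending at crop (163,218), just above lid D's left edge (155,225) and seemingly not yet touching. I'll move 3 mm inward and carry on down.

Emit:
{"op": "apply_moves", "data": {
  "increments": [
    [0,3,0,0,0,0,1],
    [0,0,1,0,0,0,1],
    [0,0,1,0,0,0,1],
    [0,0,0,0,0,0,1]
  ]
}}

```text
clock: 9.27
position: [0.4664, 0.0131, 0.1045]
ee_rot: [-0.0, 0.707, 0.707, -0.0]
contact_force: [0.3, 0.4, -0.1]
width: 0.003
finger_force: 0.0
```

Emit:
{"op": "apply_moves", "data": {
  "increments": [
    [0,0,1,0,0,0,1],
    [0,0,1,0,0,0,1],
    [0,0,0,0,0,0,1]
  ]
}}

```text
clock: 9.52
position: [0.4664, 0.0131, 0.1025]
ee_rot: [-0.0, 0.707, 0.707, -0.0]
contact_force: [0.1, -0.3, 0.3]
width: -0.003
finger_force: 0.0
```

Emit:
{"op": "apply_moves", "data": {
  "increments": [
    [0,0,1,0,0,0,1],
    [0,0,0,0,0,0,1]
  ]
}}

```text
clock: 9.68
position: [0.4664, 0.0131, 0.1015]
ee_rot: [-0.0, 0.707, 0.707, -0.0]
contact_force: [0.7, -0.1, -0.4]
width: 0.003
finger_force: 0.0
```

Emit:
{"op": "apply_moves", "data": {
  "increments": [
    [0,0,1,0,0,0,1],
    [0,0,0,0,0,0,1]
  ]
}}

```text
clock: 9.85
position: [0.4667, 0.0131, 0.1011]
ee_rot: [0.0, 0.707, 0.707, -0.0]
contact_force: [-1.5, -0.1, 4.4]
width: 0.001
finger_force: 2.4
```

Emit:
{"op": "apply_moves", "data": {
  "increments": [
    [0,0,0.5,0,0,0,1],
    [0,0,0,0,0,0,1]
  ]
}}

```text
clock: 10.02
position: [0.4667, 0.0131, 0.1011]
ee_rot: [0.0, 0.707, 0.707, -0.0]
contact_force: [-3.2, -0.6, 10.1]
width: 0.003
finger_force: 4.7
```

D is rigid: 10 N with no sinking. Next is C.

Emit:
{"op": "apply_moves", "data": {
  "increments": [
    [0,0,-10,0,0,0,1],
    [0,0,-10,0,0,0,1],
    [33,1,0,0,0,0,1],
    [33,1,0,0,0,0,1],
    [33,1,0,0,0,0,1],
    [0,0,7,0,0,0,1],
    [0,0,5,0,0,0,1],
    [0,0,0,0,0,0,1],
    [0,0,0,0,0,0,1]
  ]
}}

```text
clock: 10.77
position: [0.4694, 0.1107, 0.108]
ee_rot: [0.0, 0.708, 0.707, -0.001]
contact_force: [0.2, -0.7, -0.5]
width: -0.001
finger_force: 0.0
```

Emit:
{"op": "apply_moves", "data": {
  "increments": [
    [0,0,1,0,0,0,1],
    [0,0,1,0,0,0,1],
    [0,0,0,0,0,0,1]
  ]
}}

```text
clock: 11.02
position: [0.4696, 0.1112, 0.1061]
ee_rot: [0.0, 0.707, 0.707, -0.0]
contact_force: [-1.9, 0.1, 0.7]
width: -0.0
finger_force: 0.0
```

Emit:
{"op": "apply_moves", "data": {
  "increments": [
    [0,0,1,0,0,0,1],
    [0,0,0,0,0,0,1]
  ]
}}

```text
clock: 11.18
position: [0.4695, 0.1118, 0.1051]
ee_rot: [0.0, 0.707, 0.707, -0.0]
contact_force: [0.0, 0.0, 0.6]
width: 0.003
finger_force: 0.0
```

Emit:
{"op": "apply_moves", "data": {
  "increments": [
    [0,0,1,0,0,0,1],
    [0,0,0,0,0,0,1]
  ]
}}

```text
clock: 11.35
position: [0.4694, 0.112, 0.1041]
ee_rot: [0.0, 0.707, 0.707, -0.0]
contact_force: [0.0, -0.2, 0.0]
width: 0.003
finger_force: 0.0
```

Emit:
{"op": "apply_moves", "data": {
  "increments": [
    [0,0,1,0,0,0,1],
    [0,0,1,0,0,0,1],
    [0,0,0,0,0,0,1]
  ]
}}

```text
clock: 11.6
position: [0.4694, 0.1121, 0.102]
ee_rot: [-0.0, 0.707, 0.707, -0.0]
contact_force: [-0.4, -0.1, 0.6]
width: -0.002
finger_force: 0.0
```

Emit:
{"op": "apply_moves", "data": {
  "increments": [
    [0,0,1,0,0,0,1],
    [0,0,0,0,0,0,1]
  ]
}}

```text
clock: 11.77
position: [0.4694, 0.1121, 0.101]
ee_rot: [-0.0, 0.707, 0.707, -0.0]
contact_force: [0.3, -0.1, -0.4]
width: 0.003
finger_force: 0.0
```

Emit:
{"op": "apply_moves", "data": {
  "increments": [
    [0,0,1,0,0,0,1],
    [0,0,0,0,0,0,1]
  ]
}}

```text
clock: 11.93
position: [0.4694, 0.1121, 0.1001]
ee_rot: [-0.0, 0.707, 0.707, -0.0]
contact_force: [0.9, -0.1, -0.1]
width: 0.002
finger_force: 0.0
```

Emit:
{"op": "apply_moves", "data": {
  "increments": [
    [0,0,0.5,0,0,0,1],
    [0,0,0,0,0,0,1]
  ]
}}

```text
clock: 12.1
position: [0.4695, 0.1121, 0.0996]
ee_rot: [0.0, 0.707, 0.707, -0.0]
contact_force: [-0.3, -0.7, 0.6]
width: 0.003
finger_force: 0.0
```

Emit:
{"op": "apply_moves", "data": {
  "increments": [
    [0,0,1,0,0,0,1],
    [0,0,0,0,0,0,1]
  ]
}}

```text
clock: 12.27
position: [0.4694, 0.112, 0.0986]
ee_rot: [-0.0, 0.707, 0.707, -0.0]
contact_force: [1.6, 0.1, -0.7]
width: 0.004
finger_force: 0.0
```

Emit:
{"op": "apply_moves", "data": {
  "increments": [
    [0,0,0.5,0,0,0,1],
    [0,0,0,0,0,0,1]
  ]
}}

```text
clock: 12.43
position: [0.4695, 0.1121, 0.0985]
ee_rot: [0.0, 0.707, 0.707, -0.0]
contact_force: [-0.3, -1.3, 3.0]
width: 0.0
finger_force: 1.9
```

Emit:
{"op": "apply_moves", "data": {
  "increments": [
    [0,0,0.5,0,0,0,1],
    [0,0,0,0,0,0,1]
  ]
}}

```text
clock: 12.6
position: [0.4695, 0.1121, 0.0984]
ee_rot: [0.0, 0.707, 0.707, -0.0]
contact_force: [-3.5, -1.5, 7.9]
width: -0.001
finger_force: 4.3
```

C is rigid too. Next is A, on its -x side.

Emit:
{"op": "apply_moves", "data": {
  "increments": [
    [0,0,-12,0,0,0,1],
    [0,0,-12,0,0,0,1],
    [0,33,0,0,0,0,1],
    [0,33,0,0,0,0,1],
    [-1,34,0,0,0,0,1],
    [0,0,5,0,0,0,1],
    [0,0,5,0,0,0,1],
    [0,0,0,0,0,0,1],
    [0,0,0,0,0,0,1]
  ]
}}

```text
clock: 13.35
position: [0.5682, 0.1113, 0.1117]
ee_rot: [-0.0, 0.707, 0.708, -0.001]
contact_force: [-0.7, -0.7, -0.3]
width: 0.001
finger_force: 0.0
```

Emit:
{"op": "apply_moves", "data": {
  "increments": [
    [0,0,1,0,0,0,1],
    [0,0,1,0,0,0,1],
    [0,0,0,0,0,0,1]
  ]
}}

```text
clock: 13.6
position: [0.569, 0.1111, 0.1099]
ee_rot: [0.0, 0.707, 0.707, -0.0]
contact_force: [0.2, 0.2, -0.1]
width: 0.002
finger_force: 0.0
```

Emit:
{"op": "apply_moves", "data": {
  "increments": [
    [0,0,1,0,0,0,1],
    [0,0,0,0,0,0,1]
  ]
}}

```text
clock: 13.77
position: [0.5694, 0.1111, 0.1087]
ee_rot: [0.0, 0.707, 0.707, -0.0]
contact_force: [-0.4, 0.4, 0.2]
width: 0.002
finger_force: 0.0
```

Emit:
{"op": "apply_moves", "data": {
  "increments": [
    [0,0,1,0,0,0,1],
    [0,0,0,0,0,0,1]
  ]
}}

```text
clock: 13.93
position: [0.5694, 0.1111, 0.1076]
ee_rot: [-0.0, 0.707, 0.707, -0.0]
contact_force: [-0.2, 0.3, 0.2]
width: -0.0
finger_force: 0.0
```

Emit:
{"op": "apply_moves", "data": {
  "increments": [
    [0,0,1,0,0,0,1],
    [0,0,0,0,0,0,1]
  ]
}}

```text
clock: 14.1
position: [0.5694, 0.1111, 0.1065]
ee_rot: [-0.0, 0.707, 0.707, -0.0]
contact_force: [-0.6, 0.2, 0.3]
width: 0.002
finger_force: 0.0
```

Emit:
{"op": "apply_moves", "data": {
  "increments": [
    [0,0,1,0,0,0,1],
    [0,0,0,0,0,0,1]
  ]
}}

```text
clock: 14.27
position: [0.5694, 0.1112, 0.1056]
ee_rot: [-0.0, 0.707, 0.707, -0.0]
contact_force: [0.0, -0.3, 0.5]
width: 0.001
finger_force: 0.2
```

Emit:
{"op": "apply_moves", "data": {
  "increments": [
    [0,0,0.5,0,0,0,1],
    [0,0,0,0,0,0,1]
  ]
}}

```text
clock: 14.43
position: [0.5694, 0.1112, 0.1052]
ee_rot: [-0.0, 0.707, 0.707, -0.0]
contact_force: [-0.4, 0.4, 0.8]
width: -0.001
finger_force: 0.4
```

Emit:
{"op": "apply_moves", "data": {
  "increments": [
    [0,0,0.5,0,0,0,1],
    [0,0,0,0,0,0,1]
  ]
}}

```text
clock: 14.6
position: [0.5694, 0.1112, 0.1047]
ee_rot: [-0.0, 0.707, 0.707, -0.0]
contact_force: [-1.2, -0.3, 1.4]
width: 0.001
finger_force: 0.6
```

A is yielding softly, so I'll press on within 2–6 N to confirm it rocks.

Emit:
{"op": "apply_moves", "data": {
  "increments": [
    [0,0,1,0,0,0,1],
    [0,0,0,0,0,0,1]
  ]
}}

```text
clock: 14.77
position: [0.5693, 0.1112, 0.1036]
ee_rot: [-0.0, 0.707, 0.707, -0.0]
contact_force: [-1.2, -0.0, 1.7]
width: -0.001
finger_force: 0.8
```

Emit:
{"op": "apply_moves", "data": {
  "increments": [
    [0,0,1,0,0,0,1],
    [0,0,0,0,0,0,1]
  ]
}}

```text
clock: 14.93
position: [0.5692, 0.1112, 0.1026]
ee_rot: [-0.0, 0.707, 0.707, -0.0]
contact_force: [-2.0, 0.2, 1.8]
width: -0.003
finger_force: 1.1
```

Emit:
{"op": "apply_moves", "data": {
  "increments": [
    [0,0,0.5,0,0,0,1],
    [0,0,0,0,0,0,1]
  ]
}}

```text
clock: 15.1
position: [0.5693, 0.1112, 0.1022]
ee_rot: [-0.0, 0.707, 0.707, -0.0]
contact_force: [-2.6, -0.6, 3.6]
width: -0.002
finger_force: 1.4
```

Emit:
{"op": "apply_moves", "data": {
  "increments": [
    [0,0,0.5,0,0,0,1],
    [0,0,0,0,0,0,1],
    [0,0,0,0,0,0,1]
  ]
}}

```text
clock: 15.35
position: [0.5693, 0.1113, 0.1019]
ee_rot: [0.0, 0.707, 0.707, -0.0]
contact_force: [-3.7, 0.0, 3.4]
width: 0.0
finger_force: 2.6
```

A sank about 4 mm at 3.5 N, so it is the loose lid. I'll press its middle.

Emit:
{"op": "apply_moves", "data": {
  "increments": [
    [0,0,-6,0,0,0,1],
    [0,0,-6,0,0,0,1],
    [-0.5,18,0,0,0,0,1],
    [-0.5,17.5,0,0,0,0,1],
    [0,0,5,0,0,0,1],
    [0,0,0,0,0,0,1],
    [0,0,0,0,0,0,1],
    [0,0,0,0,0,0,1]
  ]
}}

```text
clock: 16.02
position: [0.6042, 0.1103, 0.1086]
ee_rot: [-0.0, 0.707, 0.708, -0.0]
contact_force: [-1.4, -1.4, -1.0]
width: -0.002
finger_force: 0.0
```

Emit:
{"op": "apply_moves", "data": {
  "increments": [
    [0,0,1,0,0,0,1],
    [0,0,1,0,0,0,1],
    [0,0,0,0,0,0,1]
  ]
}}

```text
clock: 16.27
position: [0.6047, 0.1102, 0.1067]
ee_rot: [0.0, 0.707, 0.707, -0.0]
contact_force: [-0.6, 0.0, 0.2]
width: -0.004
finger_force: 0.0
```

Emit:
{"op": "apply_moves", "data": {
  "increments": [
    [0,0,0.5,0,0,0,1],
    [0,0,0.5,0,0,0,1],
    [0,0,0,0,0,0,1]
  ]
}}

```text
clock: 16.52
position: [0.605, 0.1102, 0.1064]
ee_rot: [0.0, 0.707, 0.707, -0.0]
contact_force: [-0.9, -1.1, 4.4]
width: 0.001
finger_force: 2.3
```

Emit:
{"op": "apply_moves", "data": {
  "increments": [
    [0,0,0.5,0,0,0,1],
    [0,0,0.5,0,0,0,1],
    [0,0,0,0,0,0,1]
  ]
}}

```text
clock: 16.77
position: [0.605, 0.1102, 0.1059]
ee_rot: [0.0, 0.707, 0.707, -0.0]
contact_force: [-2.9, -0.8, 9.0]
width: 0.004
finger_force: 3.9
```

Emit:
{"op": "apply_moves", "data": {
  "increments": [
    [0,0,0.5,0,0,0,1],
    [0,0,0.5,0,0,0,1],
    [0,0,0,0,0,0,1]
  ]
}}

```text
clock: 17.02
position: [0.605, 0.1103, 0.105]
ee_rot: [0.0, 0.707, 0.707, -0.0]
contact_force: [-3.3, -1.6, 8.6]
width: 0.004
finger_force: 4.1
```

Emit:
{"op": "apply_moves", "data": {
  "increments": [
    [0,0,0.5,0,0,0,1],
    [0,0,0.5,0,0,0,1],
    [0,0,0,0,0,0,1]
  ]
}}

```text
clock: 17.27
position: [0.605, 0.1102, 0.104]
ee_rot: [0.0, 0.707, 0.707, -0.0]
contact_force: [-2.9, -1.4, 7.9]
width: 0.002
finger_force: 4.1
```

Sliding down. I'll continue to the stop.

Emit:
{"op": "apply_moves", "data": {
  "increments": [
    [0,0,0.5,0,0,0,1],
    [0,0,0.5,0,0,0,1],
    [0,0,0.5,0,0,0,1],
    [0,0,0.5,0,0,0,1],
    [0,0,0,0,0,0,1]
  ]
}}

```text
clock: 17.68
position: [0.605, 0.1102, 0.102]
ee_rot: [0.0, 0.707, 0.707, -0.0]
contact_force: [-2.9, -0.8, 8.5]
width: 0.002
finger_force: 4.1
```

Emit:
{"op": "apply_moves", "data": {
  "increments": [
    [0,0,0.5,0,0,0,1],
    [0,0,0.5,0,0,0,1],
    [0,0,0,0,0,0,1]
  ]
}}

```text
clock: 17.93
position: [0.605, 0.1102, 0.1013]
ee_rot: [0.001, 0.707, 0.707, -0.0]
contact_force: [-3.3, -0.9, 10.2]
width: -0.001
finger_force: 5.1
```

Emit:
{"op": "apply_moves", "data": {
  "increments": [
    [0,0,0.5,0,0,0,1],
    [0,0,0,0,0,0,1]
  ]
}}

```text
clock: 18.1
position: [0.6051, 0.1102, 0.1012]
ee_rot: [0.001, 0.707, 0.707, -0.0]
contact_force: [-4.7, -2.2, 13.5]
width: 0.002
finger_force: 6.3
```

It stopped at .1012, 5 mm down. I'll firm up to about 18–20 N, hold, then retreat straight up.

Emit:
{"op": "apply_moves", "data": {
  "increments": [
    [0,0,0.5,0,0,0,1],
    [0,0,0.2,0,0,0,1],
    [0,0,0,0,0,0,1],
    [0,0,0,0,0,0,1],
    [0,0,0,0,0,0,1]
  ]
}}

```text
clock: 18.52
position: [0.6051, 0.1102, 0.1012]
ee_rot: [0.001, 0.707, 0.707, -0.0]
contact_force: [-5.0, -2.6, 16.7]
width: 0.003
finger_force: 8.0
```

Emit:
{"op": "apply_moves", "data": {
  "increments": [
    [0,0,-2,0,0,0,1],
    [0,0,-5,0,0,0,1],
    [0,0,-10,0,0,0,1],
    [0,0,0,0,0,0,1]
  ]
}}

```text
clock: 18.85
position: [0.6062, 0.1108, 0.1174]
ee_rot: [0.001, 0.707, 0.707, 0.001]
contact_force: [-0.1, 0.1, -0.1]
width: 0.003
finger_force: 0.0
```

Emit:
{"op": "apply_moves", "data": {
  "increments": [
    [0,0,-30,0,0,0,1],
    [0,0,-40,0,0,0,1],
    [0,0,-40,0,0,0,1],
    [0,0,-40,0,0,0,1],
    [0,0,-30,0,0,0,1],
    [0,0,0,0,0,0,1],
    [0,0,0,0,0,0,1]
  ]
}}

```text
clock: 19.43
position: [0.6058, 0.1108, 0.2975]
ee_rot: [0.001, 0.707, 0.707, 0.002]
contact_force: [-0.7, 0.2, -1.2]
width: -0.001
finger_force: 0.0
```

Run:
```python
from h import *
s=vision.read_camera("side"); b=cv2.imread("pics/side0.png")
print(status.read_state()["position"],status.read_state()["contact_force"])
cv2.imwrite("pics/fin.png",np.hstack([cv2.resize(i[220:380,225:425],None,fx=2,fy=2,interpolation=cv2.INTER_CUBIC) for i in (b,s)]))
```

```text
[0.6049094  0.11007767 0.29543363] [ 0.69874109 -0.12984886 -0.07842991]
```

View pics/fin.png

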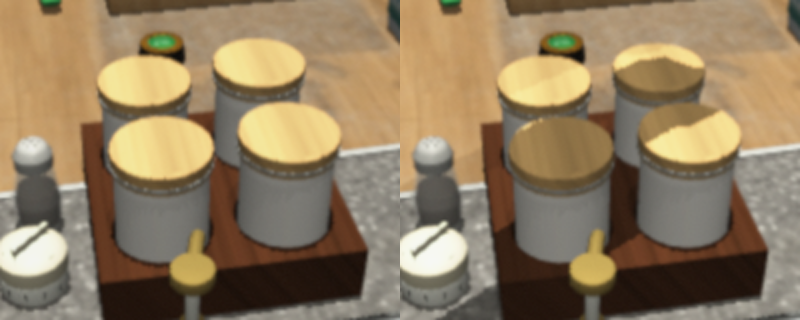

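Before and after: lid A moved down from about row 41 to row 46 (crop) and sits level. Everything else is unmoved and the arm is clear.

```bash
python3 -c "
from rig import workorder
print(workorder.sign_off())"
```

```text
the job is handed in; nothing more can be done
None
```

Lid A (far +x, +y corner of the rack) was the loose one: its edge sank about 4 mm at 3.5 N, then I pressed its middle down 5 mm to a firm stop at about 17 N, and signed off with the arm clear and the bystanders in view unmoved; D and C tested rigid, and B was not tested because A had already rocked.

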